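# Set the trimming wheel to high speed and start it

### The job

Push the speed lever of the potter's trimming wheel past its first notch and all the way to its second stop, at the end of its swing nearest the turntable, so that it stays there; then press the small flat start button fully down and let it come up again. Only push with the fingertips: do not grip the lever's knob or pick anything up, do not press the start button before the lever is set, do not press the big mushroom-headed stop button, and leave the loose lid, cup, trimming tool and brush where they are.

Things in the scene. Friction and masses are not known exactly. Their poses are not given: they have to be found in the camera images.
- pivot (a point): Pivot of the speed lever, on its upright axis at the top of the wheel's grey deck (310 x 660 mm, 80 mm above the table). x points to the deck's rear edge (105 mm off; front edge 205 mm off), away from the robot, yawed up to 0.35 rad; y points along the deck to the turntable (centre at x -50, y 300 mm, radius 115 mm; the pot on it reaches 200 mm above the table); deck's other end at y -215 mm.
- lever_knob (a point): Middle of the lever's upright black cylindrical knob, 22 mm across, from 38 to 86 mm above the deck (this point: 62 mm), 100 mm from the pivot axis. It stands on the end of a flat steel arm 14 mm wide, its top 38 mm and underside 30 mm above the deck. The knob swings level on a 100 mm arc on the robot's side of the pivot; three low ribs on the deck outside the arc mark its positions.
- lever (a joint): Lever angle, rad, growing clockwise from above: 0 off (arm 0.6 rad to the -y side of the pivot's -x direction; starts at 0 to 0.2), 0.6 first notch (arm along -x), 1.2 second stop, hard (arm 0.6 rad to the +y side). A spring ball makes it stiff (about 6 N at the knob) into and out of the notch and at 0.93 to 1.08; beyond 1.1 it snaps home and stays. Elsewhere light friction holds it.
- start_top (a point): Centre of the top of the start button: a small flat black button, 24 mm diameter, its top 22 mm above the deck, in a low grey housing 40 mm across, 20 mm towards -x from the pivot and 120 mm to one side of it (either side; the stop button has the other). Pressed straight down.
- start (a joint): Travel of the start button, m: 0 = up, 0.006 = fully down (about 4 N); springs up when released.
- stop_top (a point): Centre of the top of the stop button: a large black mushroom-headed button, 48 mm diameter, its top 36 mm above the deck, on the other side of the lever. Not to be pressed.
- stop (a joint): Travel of the stop button, m: 0 = up, 0.006 = fully down.
- potlid: Loose clay teapot lid, 62 mm diameter, 36 mm high, on the deck at the robot's side, left (turntable side) of the lever. Origin: centre of its underside. Leave alone.
- teacup: Loose clay cup, 56 mm diameter, 45 mm high, on the front right corner of the deck. Origin: centre of its underside. Leave alone.
- trimmer: Loose flat trimming tool 150 mm long, 13 mm wide, one end bent up to 28 mm, lying along the rear edge of the deck behind the lever. Origin: centre of its underside. Leave alone.
- brush: Loose brush lying on the table to the right of the machine. Leave alone.

How it is judged (in metres and radians):
On the way, in this order (a step that is already met when the one before it is completed fails the run):
1. the lever is at its second stop (value of joint lever above 1.12 rad), for 0.2 s.
2. the start button is pressed down (value of joint start above 0.0045 m), for 0.05 s.
At the end, for the whole second after the job is handed in: The lever rests at its second stop (above 1.12 of 1.2 rad), the start button has been pressed (at least 4.5 of 6 mm) after that and is up again, the stop button is up, and the lid, cup, trimming tool and brush are at rest within 20 mm of where they were (value of joint lever above 1.12 rad and value of joint each of start, stop below 0.0015 m and distance of each of potlid, teacup, trimmer, brush from where it was at the start of the episode below 0.02 m and linear speed of each of potlid, teacup, trimmer, brush below 0.02 m/s); the robot touches nothing.
It fails at once if the start button is pressed while the lever is not at its second stop (value of joint start above 0.003 m and value of joint lever below 1.1 rad).
It fails at once if the stop button is pressed (value of joint stop above 0.003 m).
It fails at once if the lever's knob is gripped between the fingers (horizontal distance between the grasp point and lever_knob below 0.01 m and z of the grasp point in the frame of lever_knob below 0.028 m and contact force between the fingers and lever above 0.5 N).
It fails at once if the lid, cup, trimming tool or brush is lifted or pushed away (distance of any of potlid, teacup, trimmer, brush from where it was at the start of the episode above 0.02 m).
It also fails if it takes over 48 s, if anything falls off the work surface, if the arm or the gripper's body presses on something with over 40 N, if the wrist force passes 120 N, or if a joint passes its speed limit or range.

### The arm

A 7-joint arm with a two-finger parallel gripper is mounted at the origin on the work surface. World frame = base frame: x ahead of the robot, y to its left, z up, the work surface at z = 0. Lengths are in m, angles in degrees, forces in N, time in s.
With the tool pointing down it reaches from about 0.425 to 0.875 m from the base axis. Payload 4.7 kg.
Tool frame: the origin (TCP) lies on the centre line of the jaws, within the pads' length; the fingertips stand 25 mm ahead of it and the grasp point (between the pads) lies 6 mm ahead of it; z points along the fingers, y is the direction in which the jaws open and shut (so a half turn about z gives the same grasp; the last joint's range is limited). The gripper opens to 87 mm and grips with 3 to 60 N. Pads are 19 mm wide; open, the fingers measure 117 mm over their backs; the gripper's body (75 mm by 190 mm) begins 51 mm behind the grasp point.
Start: joints at [71.224, 18.392, -4.016, 83.108, 1.295, 78.541, -3.26], TCP at [0.218, -0.612, 0.248] pointing down, gripper open.
Joint ranges: [-163.93, 163.93], [-17.29, 119.83], [-79.2, 71.16], [3.27, 140.29], [-89.18, 269.18], [5.43, 117.66], [-154.24, 154.24]. Speed limits (degrees/s): [147.25, 147.25, 180, 180, 180, 180, 180].

### API

Orientations are given as [roll, pitch, yaw] about the fixed x, y, z axes, in that order (R = Rz(yaw) Ry(pitch) Rx(roll)).
In Python, from cell import env gives the robot as it stands.
- The arm moves only by the shell command python3 -m creep 'ROWS' [OPENING] [FORCE]. ROWS is JSON, a list of rows, each an object of numbers: "tx", "ty", "tz": the shift along the tool's x, y, z in m; "rx", "ry", "rz": the turn, a rotation vector about the tool's x, y, z in degrees. In form: [{"tx": .., "ty": .., "tz": .., "rx": .., "ry": .., "rz": ..}, ...]. A call has 1 to 20 rows; each row shifts and turns the commanded pose from where the row before left it, along the tool's axes as they then stand; what a row does not reach is not made up. A row lasts 1/8 s, in which the tool goes at most 62.5 mm and 10.7 degrees, less where a joint would pass 70% of its speed; a pose out of reach is approached as far as the arm can. A call is refused whole if a number of a shift passes 0.0625 or a number of a turn 10.7, either way. A call with a gripper value outside its range is refused whole. OPENING is the finger opening in m, from 0 to 0.087, set as the call begins (- or left out, the last holds). The fingers move at their own pace and stop on an object; FORCE is the grip in N (left out, the last holds). Time passes only in rows, so rows that do not move let the fingers close. It gives the time, the measured TCP pose, the force and the opening at its end, in the units of the state.
- env.get_obs(): the state, without advancing time (a new reading comes with each control period).
- env.read_camera(name): name is "side" or "top" or "wrist"; returns a dict with "pixels" (400x640x3 uint8, red, green, blue), "intrinsics" (3x3 intrinsics, pixels), "R" (3x3) and "t" (3): a world point X has camera coordinates R X + t. Camera axes: x right, y down, z forward; pixel columns grow to the right and rows downward; lengths in m; the calibration is good to about 2 mm. The wrist camera is an equidistant fisheye: a pixel r from the principal point sees the ray r / f radians off the axis. A picture is of the moment at which its call begins. There is no depth.
- env.sign_off(): hands the job in, once; it reports no verdict.
The state is a dict: "time_s": time; "qpos": joint angles; "joint_velocities": joint speeds; "effort": joint torques, N m; "tool_pos": TCP position; "tool_rot": TCP orientation; "force": force on the tool from outside, world axes, zero at the start; "wrist_torque": the same for the moment, N m; "grip_width": finger opening in m.
Only numpy, scipy, OpenCV 4.12 (cv2) and the standard library are available. Lean on these libraries where they do the work, as an engineer would, in place of code of your own. Each camera call takes 0.05 s, during which the arm holds its last target.

## Working session

There is one attempt and no reset: what is moved stays moved. The work goes in short steps, Python scripts to look and compute and a shell command to move; the robot and the scene stay as the last step left them, time stands still between calls to the robot, and variables do not carry over. Pictures are saved under pics/ and viewed, and the job is handed in when it is done.

```bash
ls; mkdir -p pics; python3 - <<'E'
from cell import env
import cv2
print(env.get_obs())
for n in ["top","side","wrist"]:
    c=env.read_camera(n); cv2.imwrite(f"pics/{n}0.png",c["pixels"][:,:,::-1]); print(n,c["intrinsics"],c["R"],c["t"])
    import pickle; pickle.dump(c,open(f"{n}0.pkl","wb"))
E
```

```text
pics
{'time_s': 0.0, 'qpos': array([71.2230509 , 18.44047963, -4.01594369, 83.17336402,  1.29741957,
       78.54075794, -3.259262  ]), 'joint_velocities': array([ 0.10182662,  0.02853116, -0.01695391,  0.04284646, -0.02636564,
        0.01597249,  0.02881271]), 'effort': array([-1.53342253e-04, -4.91274619e+01, -4.03958475e-01, -3.12529314e+01,
       -6.37789420e-02,  4.36821766e-02,  1.80785332e-04]), 'tool_pos': array([ 0.21766098, -0.61194911,  0.24645892]), 'tool_rot': array([-1.79890776e+02,  7.89587743e-03,  1.95882844e+01]), 'force': array([ 0.36335943,  0.10795421, -0.54271046]), 'wrist_torque': array([-0.05532015,  0.00729748, -0.01610074]), 'grip_width': 0.08695933978645531}
top [[496.84141494   0.         315.88570318]
 [  0.         496.84141494 197.45114074]
 [  0.           0.           1.        ]] [[-3.14125461e-02 -9.99506204e-01 -7.75036868e-04]
 [-9.76594962e-01  3.08575472e-02 -2.12861674e-01]
 [ 2.12780479e-01 -5.92963002e-03 -9.77082037e-01]] [-0.15891415  0.5687679   1.4278024 ]
side [[437.14084551   0.         323.25736645]
 [  0.         437.14084551 203.55658494]
 [  0.           0.           1.        ]] [[-0.73250881 -0.68074418  0.00426742]
 [-0.4089613   0.43503053 -0.80218395]
 [ 0.5442256  -0.58935202 -0.59706172]] [0.27035246 0.38482739 0.63407917]
wrist [[309.70691629   0.         317.80358508]
 [  0.         309.70691629 198.21813288]
 [  0.           0.           1.        ]] [[ 0.33547168 -0.94204877 -0.00169189]
 [-0.90337919 -0.32220937  0.28299676]
 [-0.2671419  -0.09340898 -0.95911937]] [-0.64816331 -0.03405457  0.39217188]
```

View pics/top0.png

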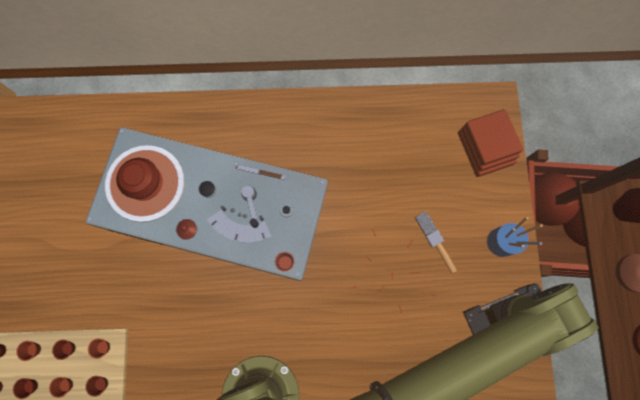

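View pics/side0.png

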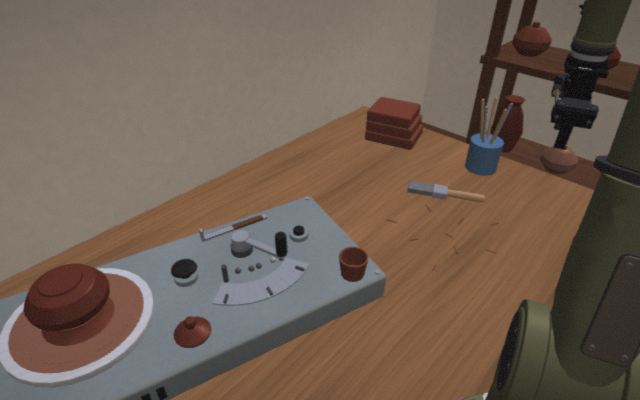

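View pics/wrist0.png

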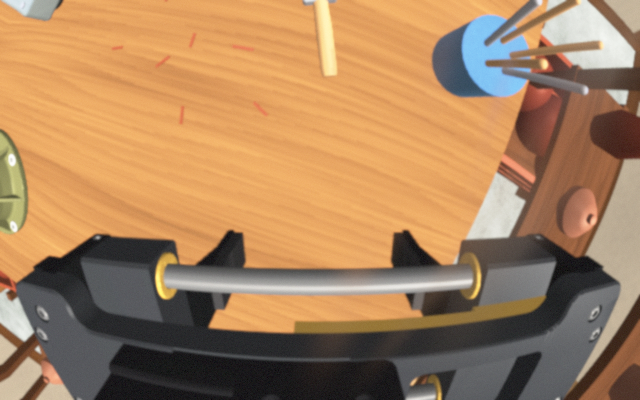

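The top view shows the deck with corners at about (122,128), (327,180), (301,279) and (88,222). The knob is near (254,223) and the pivot near (248,190). The big stop button is at (207,188) and the small start button at (286,210). I'll zoom in to measure them.

```bash
cat > h.py <<'E'
import numpy as np,cv2,pickle
def ray(c,u,v):
    K=c["intrinsics"];R=c["R"];t=c["t"]
    d=R.T@np.linalg.inv(K)@np.array([u,v,1.]); return -R.T@t,d
def onz(c,u,v,z):
    o,d=ray(c,u,v); return o+d*(z-o[2])/d[2]
def proj(c,X):
    p=c["R"]@np.asarray(X,float)+c["t"]; p=c["intrinsics"]@p; return p[:2]/p[2]
E
python3 - <<'E'
from h import *
c=pickle.load(open("top0.pkl","rb"));s=pickle.load(open("side0.pkl","rb"))
im=c["pixels"][:,:,::-1]
cv2.imwrite("pics/topz.png",cv2.resize(im[120:285,80:335],None,fx=3,fy=3,interpolation=cv2.INTER_CUBIC))
im=s["pixels"][:,:,::-1]
cv2.imwrite("pics/sidez.png",cv2.resize(im[190:350,160:390],None,fx=3.4,fy=3.4,interpolation=cv2.INTER_CUBIC))
# deck mask (grey-blue), min area rect
hsv=cv2.cvtColor(np.ascontiguousarray(c["pixels"]),cv2.COLOR_RGB2HSV)
p=c["pixels"].astype(int)
m=((p[:,:,2]-p[:,:,0]>2)).astype(np.uint8); m[:115]=0;m[300:]=0;m[:,350:]=0
n,l,st,_=cv2.connectedComponentsWithStats(m); k=1+st[1:,4].argmax(); m=(l==k).astype(np.uint8)
ct=max(cv2.findContours(m,0,1)[0],key=cv2.contourArea); h=cv2.convexHull(ct)
a=cv2.approxPolyDP(h,6,True)[:,0]; print(a)
for q in a: print(q,onz(c,*q,0.08))
P=np.array([onz(c,*q[0],0.08)[:2] for q in h]).astype(np.float32)
print(cv2.minAreaRect(P))
E
```

```text
[[120 129]
 [325 180]
 [301 278]
 [ 87 222]]
[120 129] [0.79186378 0.41392671 0.08      ]
[325 180] [ 0.6117362  -0.20546233  0.08      ]
[301 278] [ 0.32529331 -0.12672475  0.08      ]
[ 87 222] [0.50702325 0.49544111 0.08      ]
((0.5588657855987549, 0.14378422498703003), (0.6526114344596863, 0.30399656295776367), 73.56730651855469)
```

View pics/topz.png

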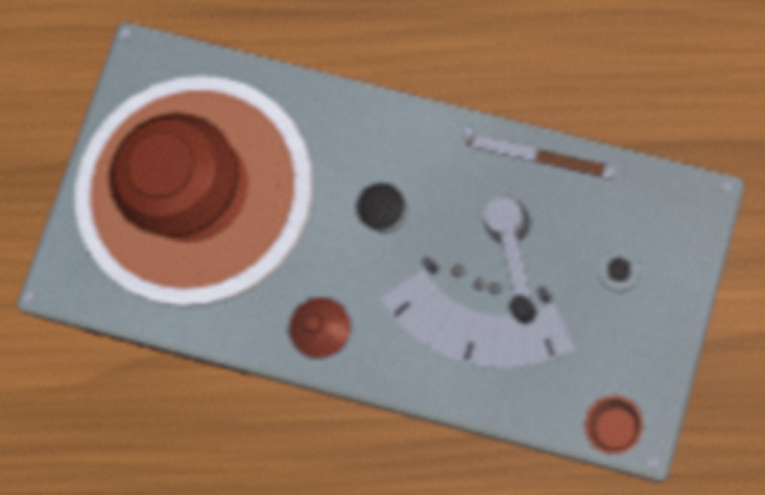

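View pics/sidez.png

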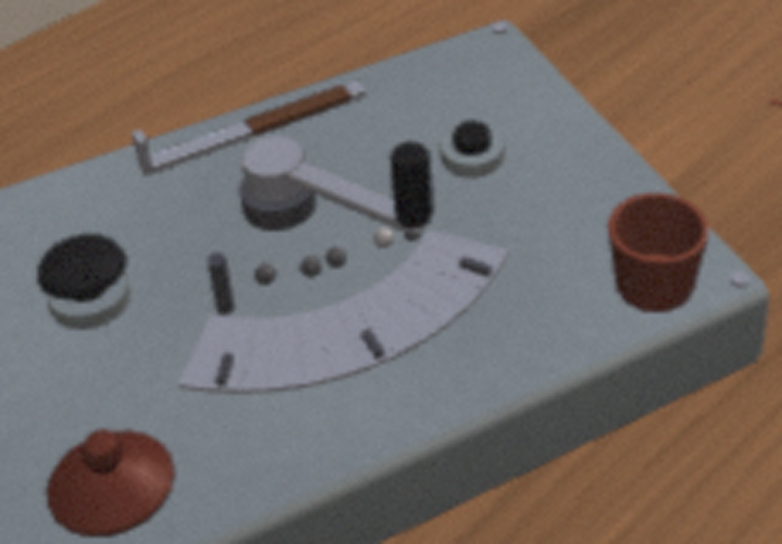

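The zoomed top view shows the start button at (618,269)/3, the stop at (381,206)/3, the knob top at (522,308)/3 and the pivot cap at (503,216)/3. A dark end post stands at (430,265)/3. Next I'll get exact blob positions.

```bash
python3 - <<'E'
from h import *
c=pickle.load(open("top0.pkl","rb"));s=pickle.load(open("side0.pkl","rb"))
def blobs(c,roi):
    g=c["pixels"].max(2); x0,y0,x1,y1=roi
    m=np.zeros_like(g); m[y0:y1,x0:x1]=(g[y0:y1,x0:x1]<70)
    n,l,st,ce=cv2.connectedComponentsWithStats(m,connectivity=4)
    return [(ce[i].round(2),st[i]) for i in range(1,n) if st[i][4]>5]
for nm,cc,roi in(("top",c,(190,170,310,250)),("side",s,(165,215,320,300))):
    print(nm); 
    for b in blobs(cc,roi): print(b[0],b[1])
E
```

```text
top
[206.36 188.36] [200 182  14  14 162]
[285.82 209.39] [283 207   6   6  28]
[253.82 222.78] [251 219   7   8  40]
side
[248.5  223.43] [235 218  28  12  46]
[298.35 230.29] [293 226  11  10  86]
[280.61 244.47] [275 232  12  28 265]
[241.82 252.81] [231 246  21  12 116]
[183.43 268.39] [171 259  26  20 385]
[257.91 266.18] [256 265   5   3  11]
[224.66 274.2 ] [222 267   6  15  64]
[299.09 268.45] [296 267   7   4  11]
[250.7 269.1] [249 268   5   3  10]
[236.92 271.08] [235 270   5   3  12]
```

```bash
python3 - <<'E'
from h import *
c=pickle.load(open("top0.pkl","rb"));s=pickle.load(open("side0.pkl","rb"))
st=onz(c,285.9,209.5,.102);sp=onz(c,206.6,188.6,.116)
print("start",st,"side",onz(s,298.5,230,.101),"stop",sp,onz(s,183.4,267,.114))
ey=(sp-st)[:2];print(np.linalg.norm(ey));ey/=np.linalg.norm(ey);ex=np.array([ey[1],-ey[0]])
yaw=np.arctan2(ex[1],ex[0]);print("yaw",np.degrees(yaw))
pv=(st+sp)[:2]/2+.02*ex;print("pivot",pv, "from deck",np.array([.5589,.1438])+.05*ex-.115*ey)
print("cap top", onz(c,80+503/3,120+216/3,.08+.045))
k=onz(c,254,222.5,.164);print("knob",k,"side mid",onz(s,280.6,245,.142))
r=k[:2]-pv;print(np.linalg.norm(r),"lever",.6-np.arctan2(-r@ey,-r@ex)*1, (-r@ex,r@ey))
for th in(0,.1,.2,.6,1.2):
    a=th-.6; K=pv+.1*(-np.cos(a)*ex+np.sin(a)*ey); print(th,K,proj(c,[*K,.142]),proj(s,[*K,.142]))
for n,x in(("wrist",0),):
    pass
E
```

```text
start [ 0.52161959 -0.08853528  0.102     ] side [ 0.5185843  -0.08486588  0.101     ] stop [0.58775353 0.13905931 0.116     ] [0.58597014 0.14347999 0.114     ]
0.23700842854938114
yaw -16.202692608537266
pivot [0.57389217 0.01968129] from deck [0.57482486 0.01941592]
cap top [0.57178815 0.0190021  0.125     ]
knob [ 0.47587711 -0.00349128  0.164     ] side mid [0.47642793 0.00118418 0.142     ]
0.10071703715980396 lever 0.08505385498361429 (np.float64(0.0876559758898471), np.float64(-0.049601930053656935))
0 [ 0.47888123 -0.01151037] [257.82209632 222.63691962] [284.72414729 241.05963142]
0.1 [ 0.47624192 -0.00186928] [254.38247006 223.67548369] [281.88543337 244.23688427]
0.2 [0.47457829 0.00798715] [250.86153771 224.37271048] [278.54968701 247.28215041]
0.6 [0.47786412 0.04758492] [236.70416557 223.65370879] [260.88838148 257.37420925]
1.2 [0.51039237 0.09693267] [219.17572601 212.77372185] [227.36539865 262.80545235]
```

Both cameras agree on the frame:

| Quantity | Value |
|---|---|
| Pivot | about (0.573, 0.020) |
| Yaw | -16.2° |
| Lever | about 0.09 rad |
| Start button | (0.521, -0.087) |

I'll close the fingers, align the tool with the deck, and travel high to the -y side of the knob.

```bash
python3 -m creep '[{"rz":6},{"rz":6},{"rz":6},{"rz":6},{"rz":6},{"rz":6}]' 0 10
python3 -m creep '[{"tx":0.02,"ty":-0.04},{"tx":0.02,"ty":-0.04},{"tx":0.02,"ty":-0.04},{"tx":0.02,"ty":-0.04},{"tx":0.02,"ty":-0.04},{"tx":0.02,"ty":-0.04},{"tx":-0.005,"ty":-0.04},{"tx":-0.005,"ty":-0.04},{"tx":-0.005,"ty":-0.04},{"tx":-0.005,"ty":-0.04},{"tx":-0.005,"ty":-0.04},{"tx":-0.005,"ty":-0.04},{"tx":-0.005,"ty":-0.04},{"tx":-0.005,"ty":-0.04},{"tx":-0.005,"ty":-0.04},{}]'
```

```text
$[0]: bad value
$[0]: bad value
```

```bash
python3 -m creep '[{"tx":0,"ty":0,"tz":0,"rx":0,"ry":0,"rz":6},{"tx":0,"ty":0,"tz":0,"rx":0,"ry":0,"rz":6},{"tx":0,"ty":0,"tz":0,"rx":0,"ry":0,"rz":6},{"tx":0,"ty":0,"tz":0,"rx":0,"ry":0,"rz":6},{"tx":0,"ty":0,"tz":0,"rx":0,"ry":0,"rz":6},{"tx":0,"ty":0,"tz":0,"rx":0,"ry":0,"rz":6}]' 0 10
```

```text
time_s: 0.9
tool_pos: [0.2178, -0.6122, 0.2471]
tool_rot: [-180.0, 0.0, -16.6]
force: [0.6, -0.1, -0.0]
grip_width: 0.0352
```

```bash
python3 -m creep '[{"tx":0.02,"ty":-0.04,"tz":0,"rx":0,"ry":0,"rz":0},{"tx":0.02,"ty":-0.04,"tz":0,"rx":0,"ry":0,"rz":0},{"tx":0.02,"ty":-0.04,"tz":0,"rx":0,"ry":0,"rz":0},{"tx":0.02,"ty":-0.04,"tz":0,"rx":0,"ry":0,"rz":0},{"tx":0.02,"ty":-0.04,"tz":0,"rx":0,"ry":0,"rz":0},{"tx":0.02,"ty":-0.04,"tz":0,"rx":0,"ry":0,"rz":0},{"tx":-0.005,"ty":-0.04,"tz":0,"rx":0,"ry":0,"rz":0},{"tx":-0.005,"ty":-0.04,"tz":0,"rx":0,"ry":0,"rz":0},{"tx":-0.005,"ty":-0.04,"tz":0,"rx":0,"ry":0,"rz":0},{"tx":-0.005,"ty":-0.04,"tz":0,"rx":0,"ry":0,"rz":0},{"tx":-0.005,"ty":-0.04,"tz":0,"rx":0,"ry":0,"rz":0},{"tx":-0.005,"ty":-0.04,"tz":0,"rx":0,"ry":0,"rz":0},{"tx":-0.005,"ty":-0.04,"tz":0,"rx":0,"ry":0,"rz":0},{"tx":-0.005,"ty":-0.04,"tz":0,"rx":0,"ry":0,"rz":0},{"tx":0,"ty":0,"tz":0,"rx":0,"ry":0,"rz":0}]'
python3 - <<'E'
from h import *
from cell import env
for n in["side","top"]:
    c=env.read_camera(n);im=c["pixels"][:,:,::-1]
    cv2.imwrite(f"pics/{n}1.png",im)
E
```

```text
time_s: 2.78
tool_pos: [0.4532, -0.0943, 0.2476]
tool_rot: [-180.0, -0.0, -16.1]
force: [-0.4, -0.2, 0.2]
grip_width: 0.0006
```

View pics/side1.png

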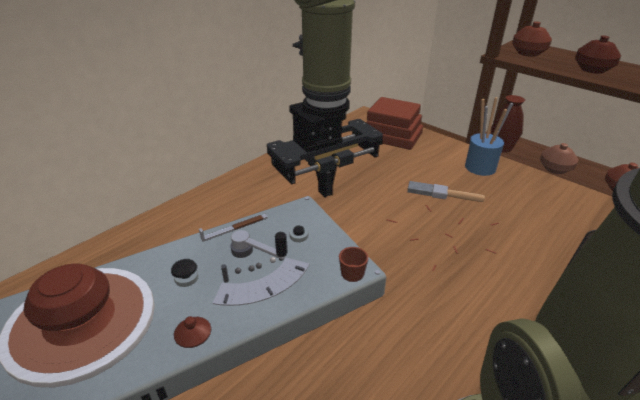

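The side view shows the closed fingers hanging at (327,190), clear of everything. Next I lower them so the tips are at about 0.14, between the arm top (0.118) and the knob top (0.166), then creep to contact.

```bash
python3 -m creep '[{"tx":-0.002,"ty":-0.02,"tz":0.02,"rx":0,"ry":0,"rz":0},{"tx":-0.002,"ty":-0.02,"tz":0.02,"rx":0,"ry":0,"rz":0},{"tx":0,"ty":0,"tz":0.02,"rx":0,"ry":0,"rz":0},{"tx":0,"ty":0,"tz":0.02,"rx":0,"ry":0,"rz":0},{"tx":0,"ty":0,"tz":0.003,"rx":0,"ry":0,"rz":0},{"tx":0,"ty":0,"tz":0,"rx":0,"ry":0,"rz":0}]'
python3 -m creep '[{"tx":0,"ty":-0.01,"tz":0,"rx":0,"ry":0,"rz":0},{"tx":0,"ty":-0.005,"tz":0,"rx":0,"ry":0,"rz":0},{"tx":0,"ty":-0.005,"tz":0,"rx":0,"ry":0,"rz":0},{"tx":0,"ty":0,"tz":0,"rx":0,"ry":0,"rz":0}]'
python3 - <<'E'
from h import *
from cell import env
for n in["side","top","wrist"]:
    c=env.read_camera(n);im=c["pixels"][:,:,::-1]
    cv2.imwrite(f"pics/{n}2.png",im)
E
```

```text
time_s: 3.62
tool_pos: [0.4604, -0.0593, 0.1648]
tool_rot: [180.0, -0.0, -16.5]
force: [-0.3, -0.3, 0.3]
grip_width: 0.0006
time_s: 4.12
tool_pos: [0.4661, -0.0386, 0.1647]
tool_rot: [180.0, -0.0, -16.4]
force: [-0.5, 0.0, -0.9]
grip_width: 0.0006
```

View pics/side2.png

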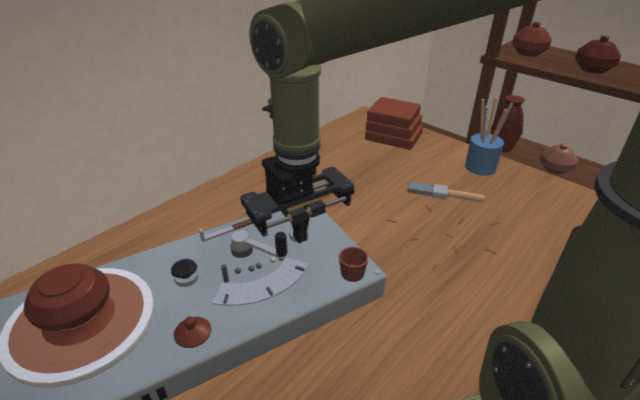

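View pics/wrist2.png

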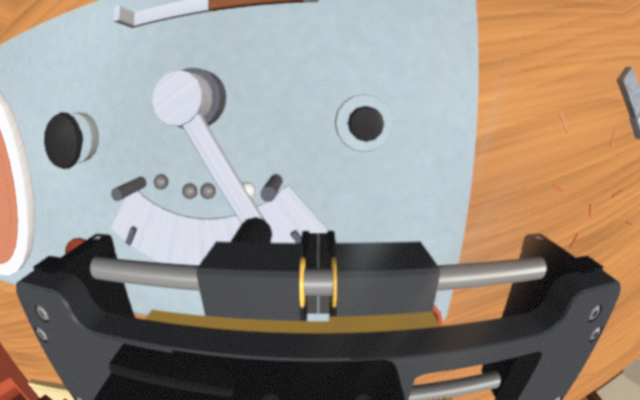

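The wrist view shows the closed fingers at (318,245) just right of the knob at (252,232). Now I start pushing.

```bash
python3 -m creep '[{"tx":-0.001,"ty":-0.004,"tz":0,"rx":0,"ry":0,"rz":0},{"tx":-0.001,"ty":-0.004,"tz":0,"rx":0,"ry":0,"rz":0},{"tx":-0.001,"ty":-0.004,"tz":0,"rx":0,"ry":0,"rz":0},{"tx":-0.001,"ty":-0.004,"tz":0,"rx":0,"ry":0,"rz":0},{"tx":-0.001,"ty":-0.004,"tz":0,"rx":0,"ry":0,"rz":0},{"tx":-0.001,"ty":-0.004,"tz":0,"rx":0,"ry":0,"rz":0},{"tx":-0.001,"ty":-0.004,"tz":0,"rx":0,"ry":0,"rz":0},{"tx":-0.001,"ty":-0.004,"tz":0,"rx":0,"ry":0,"rz":0}]'
python3 - <<'E'
from h import *
from cell import env
for n in["side","wrist"]:
    c=env.read_camera(n);im=c["pixels"][:,:,::-1]
    cv2.imwrite(f"pics/{n}3.png",im)
E
```

```text
time_s: 5.28
tool_pos: [0.4672, -0.006, 0.1644]
tool_rot: [180.0, 0.0, -16.4]
force: [-1.0, -0.2, 0.6]
grip_width: 0.0004
```

View pics/wrist3.png

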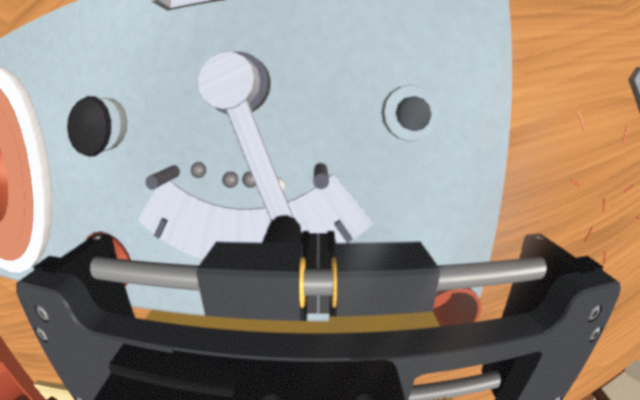

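```bash
python3 - <<'E'
import cv2
im=cv2.imread("pics/side3.png")[180:330,180:380]
cv2.imwrite("pics/s3z.png",cv2.resize(im,None,fx=4,fy=4,interpolation=2))
from h import *
s=pickle.load(open("side0.pkl","rb"));pv=np.array([.573,.0197]);y=np.radians(-16.2);ex=np.array([np.cos(y),np.sin(y)]);ey=np.array([-ex[1],ex[0]])
for th in(.1,.15,.2,.25,.3):
    a=th-.6; K=pv+.1*(-np.cos(a)*ex+np.sin(a)*ey); print(th,(proj(s,[*K,.12])-[180,180])*4,(proj(s,[*K,.166])-[180,180])*4)
E
```

```text
0.1 [411.25431779 292.76458104] [406.09566336 218.4401304 ]
0.15 [404.94053808 298.98513788] [399.54051203 224.55611586]
0.2 [398.14953983 305.05209151] [392.49020465 230.52260583]
0.25 [390.89543503 310.9457673 ] [384.95929168 236.320116  ]
0.3 [383.1942732  316.64664354] [376.96436126 241.92929558]
```

View pics/s3z.png

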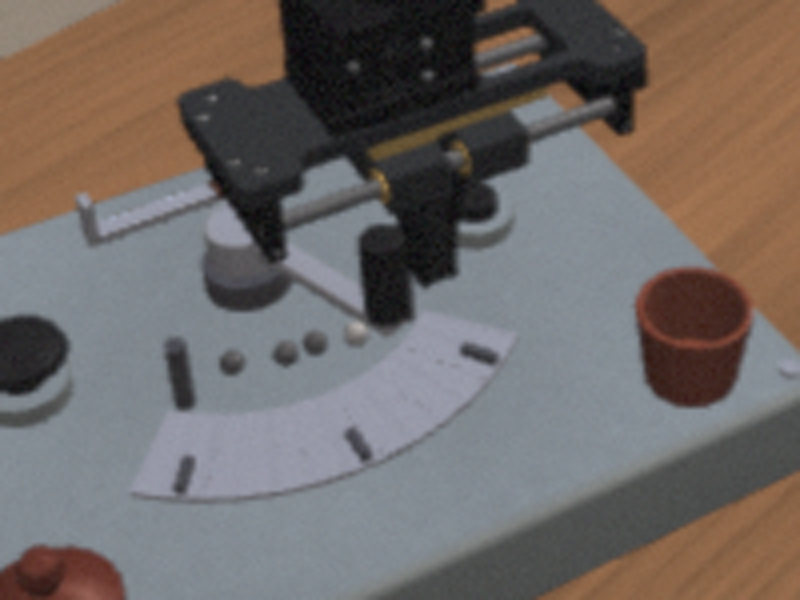

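The side view puts the knob at (385,275) in the zoom, so the lever is at about 0.23 and the fingers are in contact. I keep following the arc through the notch.

```bash
python3 -m creep '[{"tx":-0.001,"ty":-0.005,"tz":0,"rx":0,"ry":0,"rz":0},{"tx":-0.001,"ty":-0.005,"tz":0,"rx":0,"ry":0,"rz":0},{"tx":-0.001,"ty":-0.005,"tz":0,"rx":0,"ry":0,"rz":0},{"tx":-0.001,"ty":-0.005,"tz":0,"rx":0,"ry":0,"rz":0},{"tx":-0.001,"ty":-0.005,"tz":0,"rx":0,"ry":0,"rz":0},{"tx":-0.001,"ty":-0.005,"tz":0,"rx":0,"ry":0,"rz":0},{"tx":0,"ty":-0.005,"tz":0,"rx":0,"ry":0,"rz":0}]'
python3 -m creep '[{"tx":0,"ty":-0.005,"tz":0,"rx":0,"ry":0,"rz":0},{"tx":0,"ty":-0.005,"tz":0,"rx":0,"ry":0,"rz":0},{"tx":0.001,"ty":-0.005,"tz":0,"rx":0,"ry":0,"rz":0},{"tx":0.001,"ty":-0.005,"tz":0,"rx":0,"ry":0,"rz":0}]'
python3 - <<'E'
from h import *
from cell import env
for n in["side"]:
    c=env.read_camera(n);im=c["pixels"][:,:,::-1][180:330,180:380]
    cv2.imwrite(f"pics/{n}4.png",cv2.resize(im,None,fx=4,fy=4,interpolation=2))
E
```

```text
time_s: 6.25
tool_pos: [0.4716, 0.0295, 0.1646]
tool_rot: [-180.0, -0.0, -16.4]
force: [-0.6, -0.7, 0.4]
grip_width: 0.0007
time_s: 6.75
tool_pos: [0.4792, 0.0482, 0.1644]
tool_rot: [-180.0, -0.0, -16.4]
force: [-1.4, -0.3, -0.5]
grip_width: 0.0007
```

View pics/side4.png

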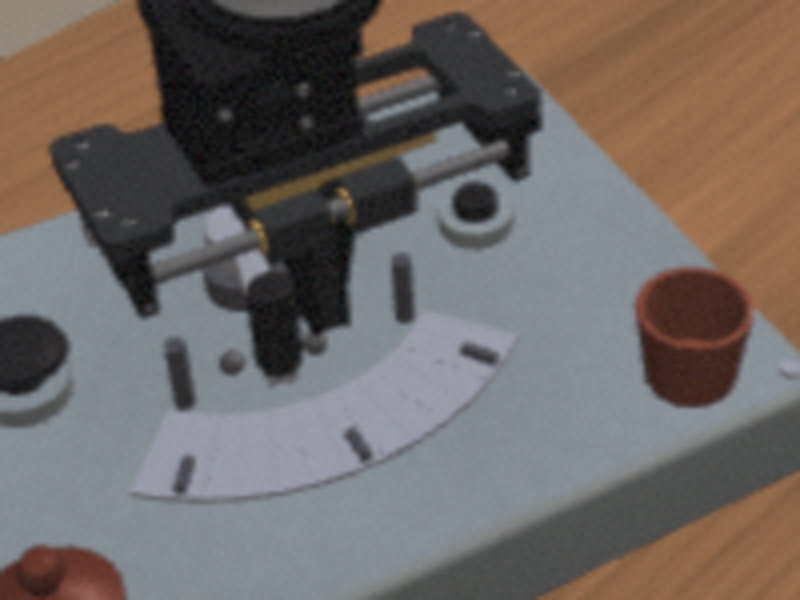

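The knob has passed the notch, at about 0.8 rad. I push on toward the second stop.

```bash
python3 -m creep '[{"tx":0.0015,"ty":-0.005,"tz":0,"rx":0,"ry":0,"rz":0},{"tx":0.0015,"ty":-0.005,"tz":0,"rx":0,"ry":0,"rz":0},{"tx":0.0015,"ty":-0.005,"tz":0,"rx":0,"ry":0,"rz":0},{"tx":0.0015,"ty":-0.005,"tz":0,"rx":0,"ry":0,"rz":0},{"tx":0.0025,"ty":-0.005,"tz":0,"rx":0,"ry":0,"rz":0},{"tx":0.0025,"ty":-0.005,"tz":0,"rx":0,"ry":0,"rz":0}]'
python3 -m creep '[{"tx":0.003,"ty":-0.005,"tz":0,"rx":0,"ry":0,"rz":0},{"tx":0.002,"ty":-0.003,"tz":0,"rx":0,"ry":0,"rz":0},{"tx":0,"ty":0,"tz":0,"rx":0,"ry":0,"rz":0}]'
python3 - <<'E'
from h import *
from cell import env
for n in["side"]:
    c=env.read_camera(n);im=c["pixels"][:,:,::-1][180:330,180:380]
    cv2.imwrite(f"pics/{n}5.png",cv2.resize(im,None,fx=4,fy=4,interpolation=2))
s=c;pv=np.array([.573,.0197]);y=np.radians(-16.2);ex=np.array([np.cos(y),np.sin(y)]);ey=np.array([-ex[1],ex[0]])
for th in(1,1.1,1.15,1.2):
    a=th-.6; K=pv+.1*(-np.cos(a)*ex+np.sin(a)*ey); print(th,(proj(s,[*K,.12])-[180,180])*4,(proj(s,[*K,.166])-[180,180])*4)
E
```

```text
time_s: 7.55
tool_pos: [0.4969, 0.0717, 0.1641]
tool_rot: [179.8, 0.2, -16.5]
force: [-3.7, -1.8, 1.4]
grip_width: 0.0008
time_s: 7.92
tool_pos: [0.5043, 0.0789, 0.1642]
tool_rot: [179.9, 0.1, -16.4]
force: [-4.7, -3.3, 2.1]
grip_width: 0.0004
1 [241.75449626 366.53088351] [230.17038072 291.0549849 ]
1.1 [219.19416323 367.90119765] [206.77806307 292.40115193]
1.15 [207.99122629 367.9825864 ] [195.16643306 292.47850614]
1.2 [196.88867638 367.66042283] [183.66227947 292.15767866]
```

View pics/side5.png

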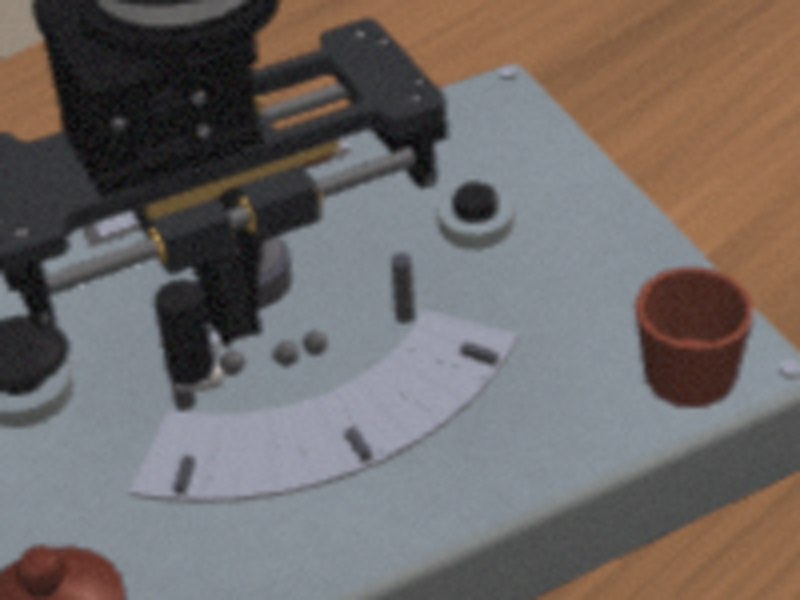

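The knob top is at (182,292) and the prediction for 1.2 rad is (184,292), so the lever is at the second stop. I'll add a small extra nudge and a hold, back off, raise, and recheck.

```bash
python3 -m creep '[{"tx":0.001,"ty":-0.002,"tz":0,"rx":0,"ry":0,"rz":0},{"tx":0,"ty":0,"tz":0,"rx":0,"ry":0,"rz":0},{"tx":0,"ty":0,"tz":0,"rx":0,"ry":0,"rz":0}]'
python3 -m creep '[{"tx":0,"ty":0.01,"tz":0,"rx":0,"ry":0,"rz":0},{"tx":0,"ty":0.02,"tz":0,"rx":0,"ry":0,"rz":0},{"tx":0,"ty":0.02,"tz":-0.01,"rx":0,"ry":0,"rz":0},{"tx":0,"ty":0.02,"tz":-0.01,"rx":0,"ry":0,"rz":0},{"tx":0,"ty":0.03,"tz":-0.01,"rx":0,"ry":0,"rz":0},{"tx":0,"ty":0.03,"tz":0,"rx":0,"ry":0,"rz":0},{"tx":0,"ty":0,"tz":0,"rx":0,"ry":0,"rz":0},{"tx":0,"ty":0,"tz":0,"rx":0,"ry":0,"rz":0}]'
python3 - <<'E'
from h import *
from cell import env
for n in["side","wrist"]:
    c=env.read_camera(n);im=c["pixels"][:,:,::-1]
    if n=="side": im=cv2.resize(im[180:330,180:380],None,fx=4,fy=4,interpolation=2)
    cv2.imwrite(f"pics/{n}6.png",im)
o=env.get_obs();print(o["tool_pos"],o["tool_rot"],o["force"])
y=np.radians(o["tool_rot"][2]);tx=np.array([np.cos(y),np.sin(y)]);ty=np.array([np.sin(y),-np.cos(y)])
d=np.array([.521,-.087])-o["tool_pos"][:2];print("to start",d@tx,d@ty)
E
```

```text
time_s: 8.35
tool_pos: [0.5045, 0.079, 0.1641]
tool_rot: [179.7, 0.3, -16.5]
force: [-8.4, -6.2, 5.0]
grip_width: 0.0006
time_s: 9.35
tool_pos: [0.4706, -0.0426, 0.1948]
tool_rot: [-179.9, -0.1, -16.4]
force: [1.3, 0.2, -0.6]
grip_width: 0.0002
[ 0.47042773 -0.0421834   0.19460362] [-1.79958360e+02 -3.08417926e-02 -1.63052819e+01] [ 0.52362096 -0.50632645 -0.93299028]
to start 0.06112071516822257 0.028815620379499588
```

View pics/side6.png

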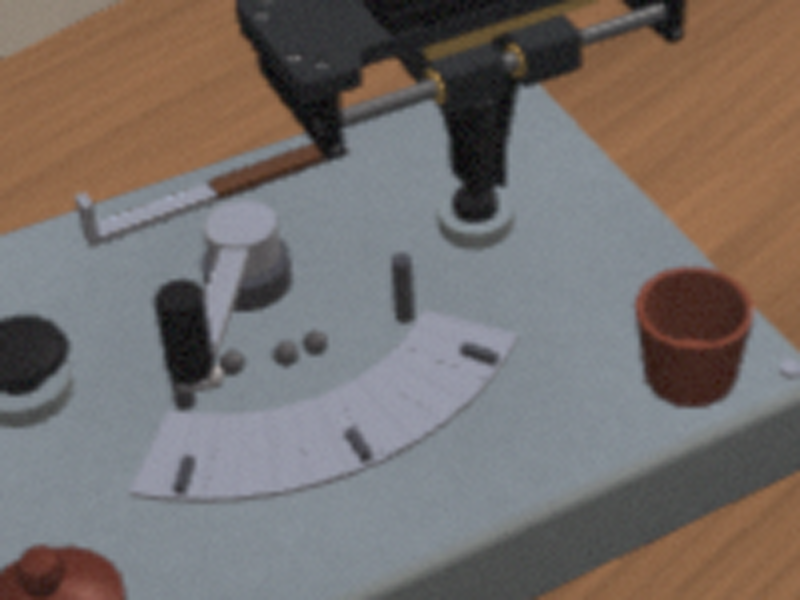

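View pics/wrist6.png

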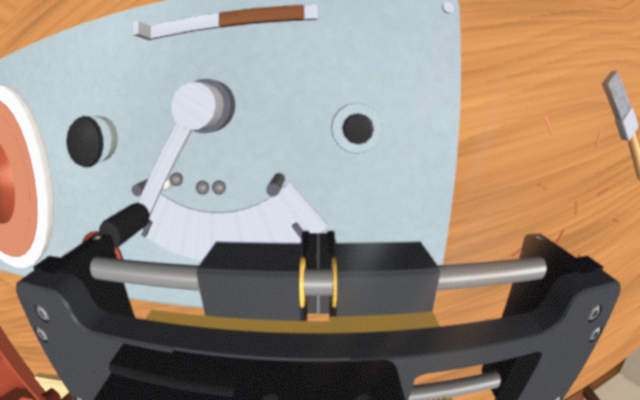

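The lever stays at its second stop after release, with the arm against the far post. Now I move over the start button and come down to about 8 mm above it.

```bash
python3 -m creep '[{"tx":0.02,"ty":0.01,"tz":0,"rx":0,"ry":0,"rz":0},{"tx":0.02,"ty":0.01,"tz":0,"rx":0,"ry":0,"rz":0},{"tx":0.021,"ty":0.01,"tz":0.01,"rx":0,"ry":0,"rz":0},{"tx":0,"ty":0,"tz":0.02,"rx":0,"ry":0,"rz":0},{"tx":0,"ty":0,"tz":0.02,"rx":0,"ry":0,"rz":0},{"tx":0,"ty":0,"tz":0.01,"rx":0,"ry":0,"rz":0},{"tx":0,"ty":0,"tz":0,"rx":0,"ry":0,"rz":0},{"tx":0,"ty":0,"tz":0,"rx":0,"ry":0,"rz":0}]'
python3 - <<'E'
from h import *
from cell import env
for n in["side"]:
    c=env.read_camera(n);im=c["pixels"][:,:,::-1]
    if n=="side": im=cv2.resize(im[180:330,180:380],None,fx=4,fy=4,interpolation=2)
    cv2.imwrite(f"pics/{n}7.png",im)
E
```

```text
time_s: 10.45
tool_pos: [0.5206, -0.0893, 0.1354]
tool_rot: [-180.0, -0.1, -16.4]
force: [-0.4, -0.2, -0.4]
grip_width: 0.0007
```

View pics/side7.png

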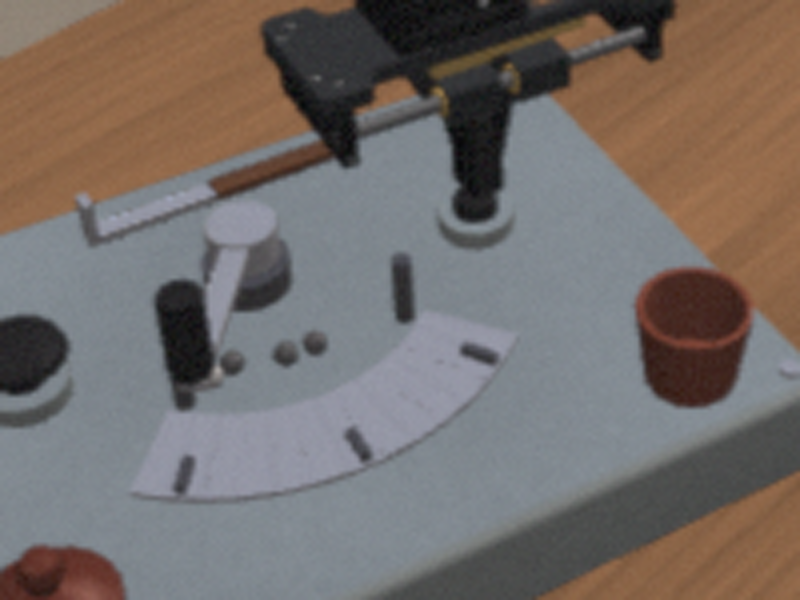

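The fingertips at (478,190) are centred over the button at (475,205). Pressing in 2 mm rows.

```bash
python3 -m creep '[{"tx":0,"ty":0,"tz":0.003,"rx":0,"ry":0,"rz":0},{"tx":0,"ty":0,"tz":0.003,"rx":0,"ry":0,"rz":0},{"tx":0,"ty":0,"tz":0.002,"rx":0,"ry":0,"rz":0},{"tx":0,"ty":0,"tz":0.002,"rx":0,"ry":0,"rz":0},{"tx":0,"ty":0,"tz":0.002,"rx":0,"ry":0,"rz":0},{"tx":0,"ty":0,"tz":0,"rx":0,"ry":0,"rz":0}]'
python3 -m creep '[{"tx":0,"ty":0,"tz":0.001,"rx":0,"ry":0,"rz":0},{"tx":0,"ty":0,"tz":0.001,"rx":0,"ry":0,"rz":0},{"tx":0,"ty":0,"tz":0,"rx":0,"ry":0,"rz":0}]'
```

```text
time_s: 11.25
tool_pos: [0.5199, -0.0896, 0.1226]
tool_rot: [180.0, 0.0, -16.4]
force: [-1.0, -1.0, 2.8]
grip_width: 0.0005
time_s: 11.62
tool_pos: [0.52, -0.0895, 0.1214]
tool_rot: [180.0, 0.0, -16.4]
force: [-3.9, 0.2, 9.3]
grip_width: 0.0006
```

The force jumped to 9 N, against about 4 N for full travel, so the button has bottomed. One more millimetre confirms it before releasing.

```bash
python3 -m creep '[{"tx":0,"ty":0,"tz":0.001,"rx":0,"ry":0,"rz":0},{"tx":0,"ty":0,"tz":0,"rx":0,"ry":0,"rz":0},{"tx":0,"ty":0,"tz":0,"rx":0,"ry":0,"rz":0}]'
python3 - <<'E'
from h import *
from cell import env
c=env.read_camera("side");im=c["pixels"][:,:,::-1]
cv2.imwrite("pics/side8.png",cv2.resize(im[200:260,260:340],None,fx=8,fy=8,interpolation=2))
E
```

```text
time_s: 12.0
tool_pos: [0.52, -0.0896, 0.1213]
tool_rot: [179.9, -0.0, -16.4]
force: [-6.1, 0.2, 13.6]
grip_width: 0.0006
```

View pics/side8.png

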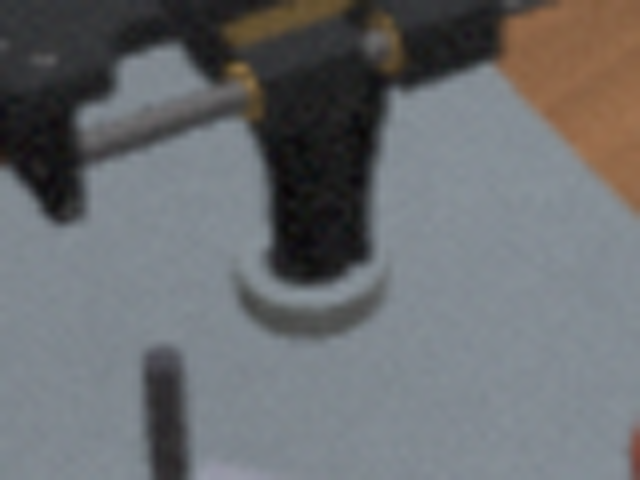

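The button is flush in its housing, with the tip at 0.096 as expected for full travel. I'll release, rise clear and check.

```bash
python3 -m creep '[{"tx":0,"ty":0,"tz":-0.005,"rx":0,"ry":0,"rz":0},{"tx":0,"ty":0,"tz":-0.02,"rx":0,"ry":0,"rz":0},{"tx":0,"ty":0,"tz":-0.03,"rx":0,"ry":0,"rz":0},{"tx":0,"ty":0,"tz":-0.03,"rx":0,"ry":0,"rz":0},{"tx":0,"ty":0.03,"tz":-0.03,"rx":0,"ry":0,"rz":0},{"tx":0,"ty":0.04,"tz":0,"rx":0,"ry":0,"rz":0},{"tx":0,"ty":0.04,"tz":0,"rx":0,"ry":0,"rz":0},{"tx":0,"ty":0.04,"tz":0,"rx":0,"ry":0,"rz":0},{"tx":0,"ty":0.04,"tz":0,"rx":0,"ry":0,"rz":0},{"tx":0,"ty":0,"tz":0,"rx":0,"ry":0,"rz":0},{"tx":0,"ty":0,"tz":0,"rx":0,"ry":0,"rz":0}]'
python3 - <<'E'
from h import *
from cell import env
a=env.read_camera("side")["pixels"]; cv2.imwrite("pics/side9.png",a[:,:,::-1])
b=cv2.imread("pics/side0.png")[:,:,::-1]
d=np.abs(a.astype(int)-b).max(2); 
for nm,(x0,y0,x1,y1) in dict(lid=(170,312,215,350),cup=(335,245,372,285),trim=(195,210,272,242),brush=(400,175,490,205),start=(288,222,310,242),stop=(165,255,202,286)).items():
    r=d[y0:y1,x0:x1]; print(nm,r.mean().round(2),r.max())
E
```

```text
time_s: 13.42
tool_pos: [0.4666, -0.2709, 0.2341]
tool_rot: [-179.9, 0.0, -16.4]
force: [-0.7, -0.1, -0.9]
grip_width: 0.0007
lid 5.25 15
cup 5.55 24
trim 6.04 63
brush 5.44 12
start 5.47 20
stop 5.54 19
```

View pics/side9.png

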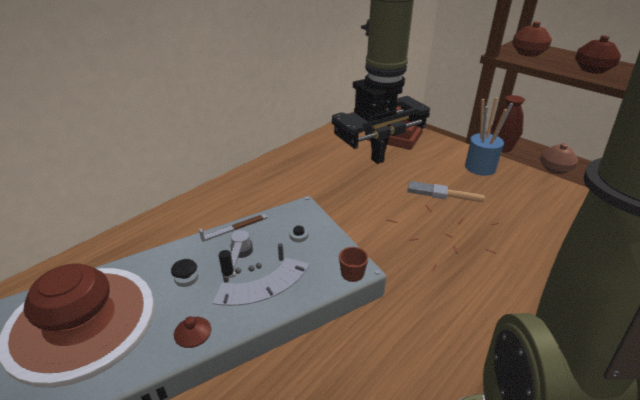

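The lever is at its second stop, with the knob at (226,262). Both buttons are up and the loose things have not moved, since the image differences are only noise. The 63 peak in the trimmer region comes from the lever's pivot and arm, which overlap that window. Handing in.

```bash
python3 -c "
from cell import env
print(env.sign_off())"
```

```text
the job is handed in; nothing more can be done
None
```

I pushed the speed lever past its first notch to the second stop with closed fingertips. I then pressed the start button fully down, let it come up, and handed in at about 13.5 s of the 48 s allowed.

- **Lever:** After I backed away it stayed put. In the side view, the knob top was within 2 pixels of where 1.2 rad should put it.
- **Start button:** The tip bottomed at z = 0.096, about 5.7 mm of travel, with 13.6 N. Afterwards the button looked the same as at the start.
- **Stop button and loose things:** The final side view matched the first one, apart from image noise, for the stop button, lid, cup and brush. The trimming tool's window had one larger difference (63). I put that down to the moved lever overlapping the window; the tool itself looked unmoved.
- **Disagreements:** The two cameras placed the buttons up to 5 mm apart. I used an averaged position, and the fingertips looked centred on the start button before I pressed.

The sign-off call gives no verdict, so I have no confirmation beyond these checks.

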